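# Open the battery door of a face-down kitchen scale by its hidden release

### The arm

A 7-joint arm with a two-finger parallel gripper is mounted at the origin on a cart in front of the work surface, level with it; the furniture and walls round the work are solid. World frame = base frame: x ahead of the robot, y to its left, z up, the work surface at z = 0. Lengths are in m, angles in rad, forces in N, time in s.
With the tool pointing down it reaches from about 0.4 to 0.85 m from the base axis. Payload 4.5 kg.
Tool frame: the origin (TCP) lies midway between the tips of the shut fingers; the grasp point (between the pads) lies 19 mm behind it; y points along the fingers, z is the direction in which the jaws open and shut, and the axes are right-handed (so a half turn about y gives the same grasp; the last joint's range is limited). The gripper opens to 88 mm and grips with 3 to 60 N. Pads are 18 mm wide; open, the fingers measure 123 mm over their backs; the gripper's body (75 mm by 187 mm) begins 45 mm behind the grasp point.
Start: joints at [-1.221, 0.689, -0.195, 1.565, 0.157, 0.902, -0.215], TCP at [0.194, 0.594, 0.239] pointing down, gripper open.
Joint ranges: [-3.01, 3.01], [-0.46, 2.08], [-1.47, 1.51], [0.13, 2.56], [-1, 4.14], [0.04, 2.09], [-2.66, 2.66]. Speed limits (rad/s): [2.57, 2.57, 3.14, 3.14, 3.14, 3.14, 3.14].

### API

Orientations are given as a unit quaternion [x, y, z, w].
In Python, from plant import r, snapshot, get_calibration, job, boxes_of gives the robot as it stands. The module is installed in compiled form; this text tells all that it offers.
- The arm moves only by the shell command python3 -m handwheel 'ROWS' [OPENING] [FORCE]. ROWS is JSON, a list that holds one entry, the list of rows, each a list of 6 numbers: the shift along the tool's x, y, z as a fraction of full scale, then the turn, a rotation vector about the tool's x, y, z as a fraction of full scale. In form: [[[x, y, z, wx, wy, wz], ...]]. A call has 1 to 12 rows; each row is the pose to reach, as a shift and turn from the pose commanded when the call began, along the tool's axes at that moment, turning the shorter way round; what a row does not reach only later rows make up. Full scale, the value 1, is 100 cm for a shift and 180 degrees for a turn. A row lasts 1/12 s, in which the tool goes at most 41.7 mm and 7.16 degrees, less where a joint would pass 70% of its speed; a pose out of reach is approached as far as the arm can. A call with a number of a shift or a turn outside -1 to 1 is refused whole. A call with a gripper value outside its range is refused whole. OPENING is the opening, from -1 (shut) to 1 (fully open), set as the call begins (- or left out, the last holds). The fingers move at their own pace and stop on an object; FORCE is the grip in N (left out, the last holds). Time passes only in rows, so rows that repeat a pose let the fingers close. It gives the time, the measured TCP pose, the force and the opening at its end, in the units of the state.
- r.get_state(): the state, without advancing time (a new reading comes with each control period).
- snapshot(name): name is "scene" or "side" or "wrist"; returns the picture (420x560x3 uint8, red, green, blue); there is no depth.
- get_calibration(name): a dict with "fx", "fy", "cx", "cy" (pixels), "k1" (the pictures are not rectified: a ray, as slopes to the right and down, at radius r is drawn at 1 + k1 r^2 times it, then the intrinsics apply), "T" (4x4, takes a point from camera to world coordinates). Camera axes: x right, y down, z forward; pixel columns grow to the right and rows downward; lengths in m; the calibration is good to about 2 mm. A picture is of the moment at which its call begins: read the wrist's pose just before it. get_calibration takes no time and is no camera call; for the wrist camera it gives the pose at the moment of the call.
- job.finish_job(): hands the job in, once; it reports no verdict.
Trained networks look in the newest picture that a camera, given by its name, has taken for a name from the list of things; names that differ only in an ending like _2 or _b are one class to them, and where a whole thing is asked for, a point or a joint stands for the part that bears it (a point fixed in the world has none). Each returns a list of dicts, best first, with "confidence" (0 to 1); they miss things now and then, are a little off and sometimes report something else, mostly with a low value. They report only what shows in the picture. A call takes as long as a camera call.
- boxes_of(thing, camera): "bbox" ([left, top, right, bottom] in pixels, round what is visible of it).
The state is a dict: "clock": time; "q": joint angles; "qd": joint speeds; "joint_torque": joint torques, N m; "tool_pos": TCP position; "eef_rot": TCP orientation; "contact_force": force on the tool from outside, world axes, zero at the start; "moment": the same for the moment, N m; "opening": opening from 0.0 (shut) to 1.0 (fully open).
Only numpy, scipy, OpenCV 4.12 (cv2) and the standard library are available. Lean on these libraries where they do the work, as an engineer would, in place of code of your own. Each camera call takes 0.05 s, during which the arm holds its last target. There are 200 camera calls.

### The job

The kitchen scale lies face down so that its old batteries can be changed. Somewhere along the shallow bay in its underside, best found by feel, is a flush release pad of the same colour: press it in until the catch lets go and the battery door springs ajar, then push the door over with a fingertip until it lies right back. Nothing is to be picked up: leave the scale lying where it is, and do not disturb the two fresh batteries and the cup beside it.

Things in the scene. Friction and masses are not known exactly. Their poses are not given: they have to be found in the camera images.
- scale: Pale grey kitchen scale lying face down, loose, about 1.5 kg, 180 (its x) x 260 (its y) x 30 mm high; origin at the centre of its footprint on the worktop, z up. Its upper face (really its underside) is flat at z = 30 mm, with a rubber foot 14 mm wide and 2.5 mm proud near each corner. The robot's side is its -x side: there lies the bay; the battery door lies behind it.
- bay (a point): Middle of the shallow bay's floor, at x = -49, y = 0, z = 28 mm of the scale, axes as the scale's. The bay is 46 mm (x) by 116 mm (y), 2 mm deep, its floor flat and rigid. The release pad, of the same grey, 38 (x) x 46 (y) mm, is let into it at this x, its middle anywhere from y = -31 to +31 mm: not given, other each time. Its top is 1.5 mm below the floor, so a fingertip wholly over it sinks in.
- release_pad (a joint): How far the release pad is pressed down, m: 0 untouched, 0.005 fully in. Spring-loaded: it needs about 2 N to start and 6 N fully in, comes back by itself, and lets the door go at about 0.003 to 0.004 m.
- battery_door (a joint): Opening of the battery door, rad: 0 shut, latched and flush; about 1.05 sprung ajar once the catch lets go; 2.4 lying right back against its stop. Hinged on its far edge (x = 46, z = 28.5 mm of the scale, axis along y), its near edge rises and goes over away from the bay. The hinge is nearly free (a fraction of a newton at the edge); once past upright it falls back by itself.
- door_edge (a point): Middle of the battery door's free edge (the edge nearest the bay when shut), 61.5 mm from the hinge line; the door is 75 mm wide along it and 3 mm thick.
- cell_a: Fresh AA battery standing on end, green with a copper top, 14.5 mm across, 50 mm high, loose, beside the scale on its +y side; origin at the centre of its foot. Not to be disturbed.
- cell_b: Second fresh AA battery, the same as cell_a.
- cup: Small green cup with a handle, 62 x 88 x 50 mm high, loose, beside the scale on its -y side; origin at the centre of its foot. Not to be disturbed.

How it is judged:
By the outcome, as a careful person would: the job done as asked, in the order asked, and still so for the second after the job is handed in, with the robot touching nothing.
It also fails if it takes over 58 s, if anything falls off the work surface, if the arm or the gripper's body presses on something with over 40 N, if the wrist force passes 120 N, or if a joint passes its speed limit or range.

## Working session

There is one attempt and no reset: what is moved stays moved. The work goes in short steps, Python scripts to look and compute and a shell command to move; the robot and the scene stay as the last step left them, time stands still between calls to the robot, and variables do not carry over. Pictures are saved under pics/ and viewed, about 8 in all and at most 12, crops included, and the job is handed in when it is done.

```bash
mkdir -p pics
cat > h.py <<'E'
import numpy as np, cv2
from plant import r, snapshot, get_calibration, job, boxes_of
from scipy.spatial.transform import Rotation as R
def px2ray(c,uv):
    K=np.array([[c["fx"],0,c["cx"]],[0,c["fy"],c["cy"]],[0,0,1.]])
    p=cv2.undistortPoints(np.array([[uv]],float),K,np.array([c["k1"],0,0,0.]))[0,0]
    T=np.array(c["T"]); return T[:3,3],T[:3,:3]@np.array([p[0],p[1],1.])
def at_z(c,uv,z):
    o,d=px2ray(c,uv); return o+d*(z-o[2])/d[2]
def proj(c,P):
    T=np.array(c["T"]); p=T[:3,:3].T@(np.asarray(P)-T[:3,3]); s=p[:2]/p[2]; s=s*(1+c["k1"]*(s@s))
    return np.array([c["fx"]*s[0]+c["cx"],c["fy"]*s[1]+c["cy"]])
def snap(n,f):
    im=snapshot(n); cv2.imwrite(f"pics/{f}.png",im[:,:,::-1]); return im
def totool(dw):
    s=r.get_state(); return R.from_quat(s["eef_rot"]).inv().apply(dw)
E
python3 - <<'E'
from h import *
np.set_printoptions(precision=4,suppress=True)
s=r.get_state(); print(s["clock"],s["tool_pos"],s["eef_rot"],s["contact_force"],s["opening"])
print(R.from_quat(s["eef_rot"]).as_matrix())
ims=[]
for n in ["scene","side"]:
    ims.append(snap(n,n)); c=get_calibration(n); print(n,np.array(c["T"])[:3])
    for t in ["scale","bay","battery_door","release_pad","cell_a","cup"]:
        for b in boxes_of(t,n)[:3]: 
            bb=b["bbox"]; print(t,np.round(bb),round(b["confidence"],2),at_z(c,[(bb[0]+bb[2])/2,(bb[1]+bb[3])/2],0.03))
E
```

```text
0.0 [0.1939 0.5935 0.2379] [ 0.699  -0.1112  0.1111 -0.6977] [-0.4379  0.5849  1.4468] 1.002066001344096
[[ 0.9506 -0.0004  0.3104]
 [-0.3104 -0.0018  0.9506]
 [ 0.0001 -1.     -0.0018]]
scene [[ 0.8032 -0.339   0.4898  0.0212]
 [-0.5957 -0.4563  0.661  -0.5793]
 [-0.0006 -0.8227 -0.5684  0.5933]]
scale [247. 192. 365. 276.] 0.96 [ 0.5007 -0.0376  0.03  ]
bay [251. 195. 364. 276.] 0.8 [ 0.4998 -0.0435  0.03  ]
battery_door [290. 211. 328. 232.] 0.74 [ 0.5397 -0.0032  0.03  ]
release_pad [273. 221. 289. 229.] 0.51 [0.4749 0.0257 0.03  ]
cell_a [239. 192. 245. 203.] 0.66 [0.4655 0.1869 0.03  ]
cell_a [255. 188. 263. 207.] 0.42 [0.5013 0.1593 0.03  ]
cup [326. 260. 367. 294.] 0.91 [ 0.475  -0.1967  0.03  ]
side [[ 0.9812 -0.0956  0.1679  0.2964]
 [-0.1921 -0.3896  0.9008 -0.9764]
 [-0.0207 -0.916  -0.4006  0.4979]]
scale [242. 188. 351. 261.] 0.58 [ 0.5258 -0.0416  0.03  ]
bay [243. 190. 347. 262.] 0.84 [ 0.5212 -0.0489  0.03  ]
battery_door [283. 205. 313. 221.] 0.97 [0.5423 0.0097 0.03  ]
release_pad [253. 206. 273. 217.] 0.6 [0.4739 0.0329 0.03  ]
cell_a [245. 173. 250. 194.] 0.66 [0.4671 0.197  0.03  ]
cup [259. 247. 315. 287.] 0.85 [ 0.471  -0.1983  0.03  ]
```

View pics/scene.png

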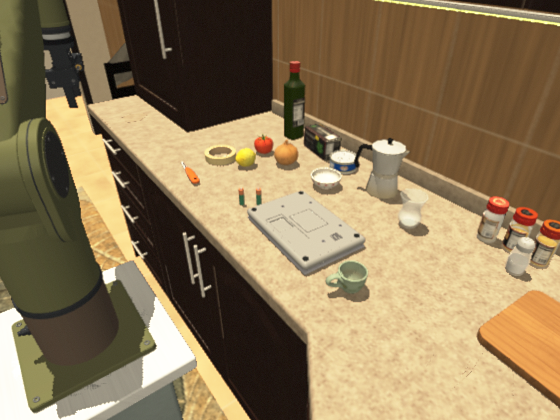

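View pics/side.png

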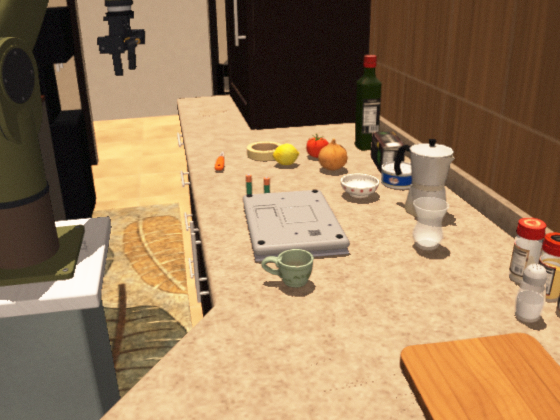

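The scale sits near (0.52, -0.02): about (305,230) in the scene view and (295,222) in the side view. The cells are at (241,197) and (258,197) in the scene view, and the cup at (349,277). Next I move the wrist camera over the scale, with the fingers shut.

```bash
python3 -m handwheel '[[[0.283,-0.062,-0.223,0,0,0],[0.283,-0.062,-0.223,0,0,0],[0.283,-0.062,-0.223,0,0,0],[0.283,-0.062,-0.223,0,0,0],[0.283,-0.062,-0.223,0,0,0],[0.283,-0.062,-0.223,0,0,0],[0.283,-0.062,-0.223,0,0,0],[0.283,-0.062,-0.223,0,0,0],[0.428,-0.062,-0.485,0,0,0],[0.428,-0.062,-0.485,0,0,0],[0.428,-0.062,-0.485,0,0,0],[0.428,-0.062,-0.485,0,0,0]]]' -1
python3 -m handwheel '[[[0,0,0,0,0,0]]]'
python3 - <<'E'
from h import *
np.set_printoptions(precision=4,suppress=True)
s=r.get_state(); print(s["clock"],s["tool_pos"]);c=get_calibration("wrist");snap("wrist","w1");print(np.array(c["T"]))
for t in ["scale","bay","battery_door","release_pad","cell_a","cup"]:
    for b in boxes_of(t,"wrist")[:3]: 
        bb=b["bbox"]; print(t,np.round(bb),round(b["confidence"],2),at_z(c,[(bb[0]+bb[2])/2,(bb[1]+bb[3])/2],0.03))
E
```

```text
clock: 1.7
tool_pos: [0.414, 0.1564, 0.2983]
eef_rot: [-0.698, 0.111, -0.111, 0.698]
contact_force: [1.7, 0.9, 0.1]
opening: 0.117
clock: 1.78
tool_pos: [0.4154, 0.1486, 0.298]
eef_rot: [0.7, -0.116, 0.116, -0.695]
contact_force: [-0.8, -0.2, 0.2]
opening: 0.038
1.7833 [0.4154 0.1486 0.298 ]
[[ 0.3229  0.9094  0.2621  0.3468]
 [ 0.9464 -0.3087 -0.095   0.1717]
 [-0.0055  0.2787 -0.9604  0.4431]
 [ 0.      0.      0.      1.    ]]
scale [108. 192. 300. 313.] 0.55 [0.4813 0.0142 0.03  ]
bay [105. 193. 298. 310.] 0.64 [0.4793 0.0115 0.03  ]
release_pad [195. 227. 236. 263.] 0.88 [0.4765 0.0332 0.03  ]
cell_a [314. 223. 332. 244.] 0.74 [0.5064 0.1733 0.03  ]
cell_a [328. 189. 342. 207.] 0.59 [0.4655 0.2018 0.03  ]
cup [ 39. 260.  92. 309.] 0.67 [ 0.4639 -0.199   0.03  ]
```

View pics/w1.png

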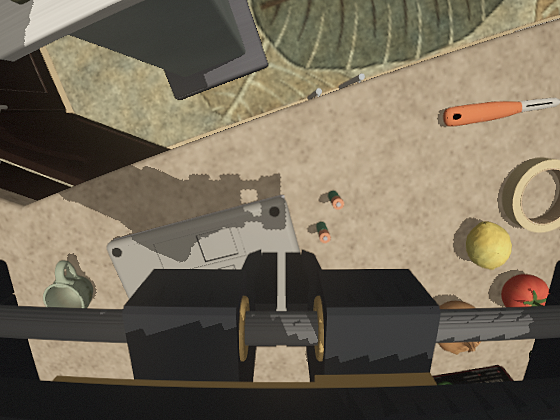

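Run:
```python
from h import *
np.set_printoptions(precision=4,suppress=True)
c=get_calibration("wrist")
a=at_z(c,(117,252),.0325);b=at_z(c,(275,211),.0325);print(a,b,b-a,np.degrees(np.arctan2(-(b-a)[0],(b-a)[1])))
s=r.get_state();print(s["tool_pos"]);print(totool(np.array([.56,-.01,.33])-s["tool_pos"]))
for i,im in [("scene","scene"),("side","side")]:
    p=cv2.imread(f"pics/{im}.png")[170:290,225:385]; cv2.imwrite(f"pics/{im}_c.png",cv2.resize(p,None,fx=5,fy=5,interpolation=cv2.INTER_CUBIC))
```

```text
[ 0.4442 -0.0841  0.0325] [0.4549 0.1381 0.0325] [0.0107 0.2222 0.    ] -2.7560104525915503
[0.4134 0.1602 0.298 ]
[ 0.1918 -0.0321 -0.1169]
```

View pics/scene_c.png

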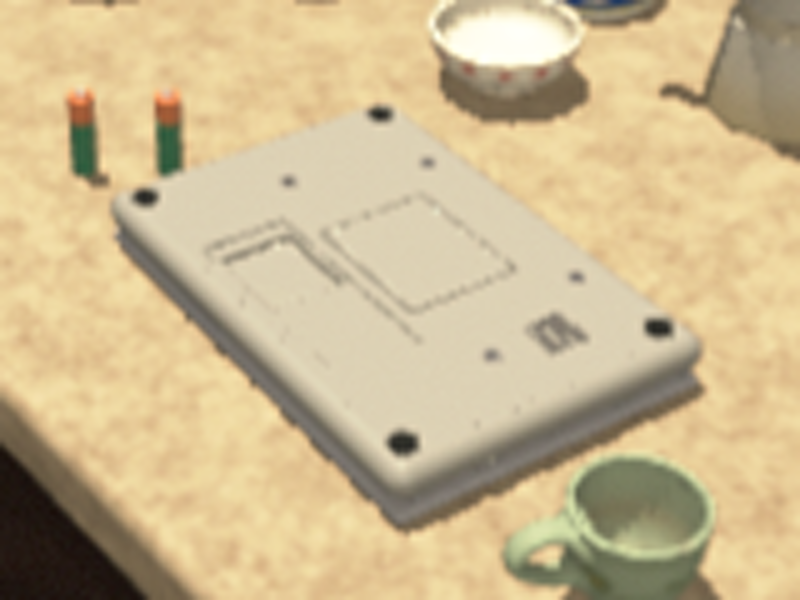

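The crop shows all four feet, at crop (145,197), (380,114), (658,328) and (403,443). The door outline is around (415,253), and the recessed pad outline is at the +y end of the bay near (285,270). I'll fit the scale's pose from the feet.

```bash
cat > fit.py <<'E'
from h import *
c=get_calibration("scene")
P=[[145,197],[380,114],[658,328],[403,443]]
W=np.array([at_z(c,[(u+.5)/5-.5+225,(v+.5)/5-.5+170],.0325)[:2] for u,v in P])
ctr=W.mean(0); d=(W[0]+W[1]-W[2]-W[3]); yaw=np.arctan2(-d[0],d[1])
def tosc(p): 
    q=np.asarray(p)[:2]-ctr; return np.array([np.cos(yaw)*q[0]+np.sin(yaw)*q[1],-np.sin(yaw)*q[0]+np.cos(yaw)*q[1]])
def tow(x,y): return ctr+np.array([np.cos(yaw)*x-np.sin(yaw)*y,np.sin(yaw)*x+np.cos(yaw)*y])
E
python3 - <<'E'
from fit import *
np.set_printoptions(precision=4,suppress=True)
print(W,ctr,np.degrees(yaw)); print([tosc(w) for w in W])
w=[at_z(c,[(u+.5)/5-.5+225,(v+.5)/5-.5+170],.03) for u,v in [[205,247],[285,222],[420,340],[322,232],[418,195],[515,268],[415,310],[222,262],[290,237],[340,283]]]
print([tosc(p) for p in w]); print("hinge",tow(46,0) if 0 else tow(.046,0),"bay",tow(-.049,0))
print(R.from_quat(r.get_state()["eef_rot"]).as_matrix())
s=r.get_state();print(s["tool_pos"])
E
```

```text
[[ 0.4575  0.1192]
 [ 0.6038  0.1099]
 [ 0.5889 -0.1125]
 [ 0.443  -0.1035]] [0.5233 0.0033] -3.7816949108873317
[array([-0.0733,  0.1113]), array([0.0733, 0.1117]), array([ 0.0731, -0.1112]), array([-0.0731, -0.1118])]
[array([-0.0684,  0.0606]), array([-0.0236,  0.0572]), array([-0.0229, -0.056 ]), array([-0.0128,  0.0399]), array([0.0467, 0.0404]), array([ 0.049 , -0.0359]), array([-0.0115, -0.0365]), array([-0.0679,  0.0454]), array([-0.0286,  0.045 ]), array([-0.0292,  0.0002])]
hinge [0.5692 0.0002] bay [0.4744 0.0065]
[[ 0.9517  0.      0.3072]
 [-0.3072  0.0009  0.9517]
 [-0.0002 -1.      0.0008]]
[0.4134 0.1602 0.298 ]
```

```bash
python3 -m handwheel '[[[0.1,0.1,-0.106,0,-0.078,0],[0.1,0.1,-0.106,0,-0.078,0],[0.1,0.1,-0.106,0,-0.078,0],[0.1,0.1,-0.106,0,-0.078,0],[0.1,0.1,-0.106,0,-0.078,0],[0.1,0.218,-0.106,0,-0.078,0],[0.1,0.218,-0.106,0,-0.078,0],[0.1,0.218,-0.106,0,-0.078,0],[0.1,0.218,-0.106,0,-0.078,0],[0.1,0.218,-0.106,0,-0.078,0]]]'
python3 - <<'E'
from fit import *
np.set_printoptions(precision=4,suppress=True)
s=r.get_state();print(s["clock"],s["tool_pos"],s["contact_force"]);print(R.from_quat(s["eef_rot"]).as_matrix());print("in scale",tosc(s["tool_pos"]))
c=get_calibration("wrist");im=snap("wrist","w2");
for y in (.0225,): print(proj(c,[*tow(-.049,y),.0265]))
E
```

```text
clock: 2.97
tool_pos: [0.4748, 0.0279, 0.0791]
eef_rot: [0.707, -0.025, 0.023, -0.707]
contact_force: [-0.1, -0.5, 1.3]
opening: 0.01
2.9667 [0.4748 0.0279 0.0791] [-0.0929 -0.4856  1.3406]
[[ 0.9977 -0.0038  0.068 ]
 [-0.068  -0.0003  0.9977]
 [-0.0038 -1.     -0.0006]]
in scale [-0.05    0.0214]
[283.96  236.041]
```

View pics/w2.png

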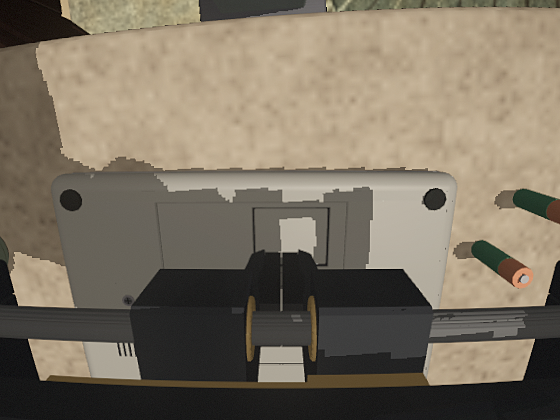

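The pad's outline spans columns 254–328 (centre about 291), so its middle is near scale y = 23.8 mm. I shift 2.5 mm to suit and feel my way down.

```bash
python3 -m handwheel '[[[0.001,0.03,0.0025,0,0,0],[0.001,0.044,0.0025,0,0,0],[0.001,0.047,0.0025,0,0,0],[0.001,0.05,0.0025,0,0,0],[0.001,0.05,0.0025,0,0,0],[0.001,0.05,0.0025,0,0,0]]]'
python3 -m handwheel '[[[0,0.001,0,0,0,0],[0,0.002,0,0,0,0],[0,0.002,0,0,0,0]]]'
python3 -m handwheel '[[[0,0.001,0,0,0,0],[0,0.001,0,0,0,0],[0,0.001,0,0,0,0]]]'
```

```text
clock: 3.52
tool_pos: [0.4781, 0.0291, 0.0316]
eef_rot: [-0.706, 0.024, -0.026, 0.707]
contact_force: [-1.3, 0.1, 0.6]
opening: -0.002
clock: 3.77
tool_pos: [0.4773, 0.0289, 0.0284]
eef_rot: [-0.707, 0.025, -0.025, 0.707]
contact_force: [0.5, 0.1, -0.1]
opening: 0.002
clock: 4.02
tool_pos: [0.4771, 0.029, 0.027]
eef_rot: [-0.707, 0.025, -0.025, 0.707]
contact_force: [0.6, -0.4, 0.1]
opening: 0.008
```

```bash
for i in 1 ; do python3 -m handwheel '[[[0,0.001,0,0,0,0],[0,0.001,0,0,0,0],[0,0.001,0,0,0,0]]]'
python3 -m handwheel '[[[0,0.001,0,0,0,0],[0,0.001,0,0,0,0],[0,0.001,0,0,0,0]]]'
python3 -m handwheel '[[[0,0.001,0,0,0,0],[0,0.001,0,0,0,0],[0,0.001,0,0,0,0]]]';done | grep -E "pos|force"
```

```text
tool_pos: [0.4771, 0.029, 0.026]
contact_force: [0.2, -0.4, 1.9]
tool_pos: [0.4771, 0.029, 0.025]
contact_force: [-1.0, -0.0, 3.7]
tool_pos: [0.4771, 0.029, 0.024]
contact_force: [-0.6, -0.6, 4.7]
```

Springy: this is the pad. I keep pressing.

```bash
python3 -m handwheel '[[[0,0.001,0,0,0,0],[0,0.001,0,0,0,0],[0,0.001,0,0,0,0]]]' | grep -E "pos|force"
python3 -m handwheel '[[[0,0.0005,0,0,0,0],[0,0.001,0,0,0,0],[0,0.001,0,0,0,0]]]'| grep -E "pos|force"
python3 - <<'E'
from h import *
s=r.get_state();print(s["clock"],s["tool_pos"],s["contact_force"])
a=snap("scene","s2");b=snap("side","d2")
p=np.hstack([cv2.resize(a[150:300,235:385],(400,400)),cv2.resize(b[150:300,225:375],(400,400))]);cv2.imwrite("pics/c2.png",p[:,:,::-1])
for n in("scene","side"):print(boxes_of("battery_door",n)[:1])
E
```

```text
tool_pos: [0.4771, 0.029, 0.023]
contact_force: [-0.4, 0.1, 4.3]
tool_pos: [0.4771, 0.0289, 0.022]
contact_force: [-0.0, 0.7, 5.4]
5.2667 [0.47714443 0.02894905 0.02204422] [-0.02143057  0.65095561  5.37738036]
[]
[{'bbox': [295.3, 182.0, 314.5, 214.6], 'confidence': 0.54}]
```

View pics/c2.png

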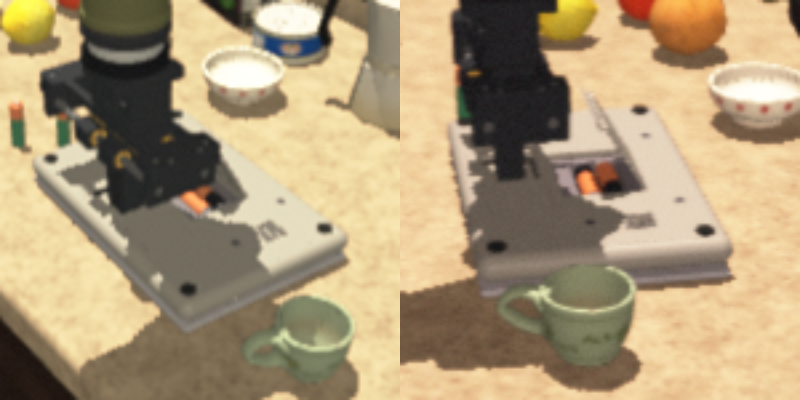

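The door has sprung ajar: its bright panel stands at right-crop (610,125) and the cells are visible in the bay. Next I lift, centre on the door, and push it over from its bay side.

```bash
python3 -m handwheel '[[[0,-0.02,0,0,0,0],[0,-0.04,0,0,0,0],[0,-0.04,0,0,0,0],[0.025,-0.04,-0.024,0,0,0],[0.05,-0.04,-0.024,0,0,0],[0.058,-0.04,-0.024,0,0,0],[0.066,-0.04,-0.024,0,0,0],[0.074,-0.04,-0.024,0,0,0]]]'
python3 -m handwheel '[[[0.008,0,0,0,0,0],[0.016,0,0,0,0,0],[0.024,0,0,0,0,0],[0.03,0,0,0,0,0],[0.036,0,0,0,0,0],[0.036,0,0,0,0,0],[0.036,0,0,0,0,0]]]'
python3 - <<'E'
from fit import *
s=r.get_state();print(s["clock"],s["tool_pos"],s["contact_force"],tosc(s["tool_pos"]))
a=snap("scene","s3");b=snap("side","d3")
p=np.hstack([cv2.resize(a[150:300,235:385],(400,400)),cv2.resize(b[150:300,225:375],(400,400))]);cv2.imwrite("pics/c3.png",p[:,:,::-1])
E
```

```text
clock: 6.13
tool_pos: [0.5483, 0.0005, 0.0612]
eef_rot: [-0.706, 0.026, -0.024, 0.707]
contact_force: [-0.8, 0.3, 0.2]
opening: 0.006
clock: 6.72
tool_pos: [0.5851, -0.0027, 0.0619]
eef_rot: [-0.707, 0.025, -0.025, 0.707]
contact_force: [-0.9, 0.1, -0.3]
opening: 0.007
6.7167 [ 0.58513802 -0.00270953  0.06192151] [-0.89801244  0.06339546 -0.25144992] [ 0.06213618 -0.00189544]
```

View pics/c3.png

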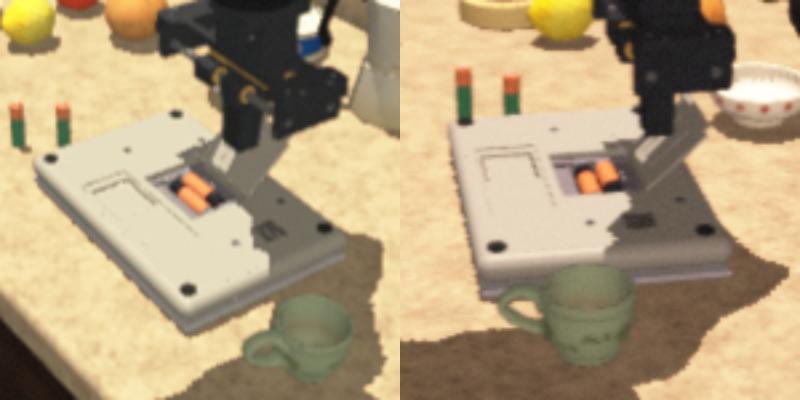

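The door is well past upright and leaning away from the bay, at right-crop (670,150). I back off, rise, and check.

```bash
python3 -m handwheel '[[[-0.03,0,0,0,0,0],[-0.06,0,0,0,0,0],[-0.08,-0.03,0,0,0,0],[-0.1,-0.06,0,0,0,0],[-0.13,-0.1,0,0,0,0],[-0.14,-0.14,0.03,0,0,0],[-0.15,-0.18,0.06,0,0,0],[-0.15,-0.2,0.09,0,0,0],[-0.15,-0.2,0.12,0,0,0],[-0.15,-0.2,0.12,0,0,0],[-0.15,-0.2,0.12,0,0,0]]]'
python3 - <<'E'
from fit import *
np.set_printoptions(precision=1,suppress=True)
s=r.get_state();print(s["clock"],s["tool_pos"],s["contact_force"])
a=snap("scene","s4");b=snap("side","d4")
p=np.hstack([cv2.resize(a[150:300,235:385],(400,400)),cv2.resize(b[150:300,225:375],(400,400))]);cv2.imwrite("pics/c4.png",p[:,:,::-1])
cs=get_calibration("side")
for n,cc,x0,y0,dx in(("scene",c,235,150,0),("side",cs,225,150,400)):
  for t in (1.05,1.57,2.0,2.4):
    e=[proj(cc,[*tow(.046-.0615*np.cos(t),y),.0285+.0615*np.sin(t)]) for y in(-.0375,.0375)]
    print(n,t,[(q-[x0,y0])*400/150+[dx,0] for q in e])
E
```

```text
clock: 7.73
tool_pos: [0.4439, 0.1306, 0.2631]
eef_rot: [-0.706, 0.022, -0.024, 0.708]
contact_force: [-0.7, -0.3, -1.0]
opening: 0.003
7.7333 [0.4 0.1 0.3] [-0.7 -0.3 -1. ]
scene 1.05 [array([221.8, 160.4]), array([171.8, 121.4])]
scene 1.57 [array([250.2, 142. ]), array([199.1, 104.4])]
scene 2.0 [array([272.3, 138.6]), array([220.9, 101.7])]
scene 2.4 [array([287.9, 145.4]), array([236.6, 108.8])]
side 1.05 [array([601.7, 128.7]), array([584. ,  90.9])]
side 1.57 [array([643.2, 115.4]), array([623.1,  78.5])]
side 2.0 [array([677.6, 120.1]), array([655.5,  83.1])]
side 2.4 [array([703.5, 136.4]), array([680. ,  98.6])]
```

View pics/c4.png

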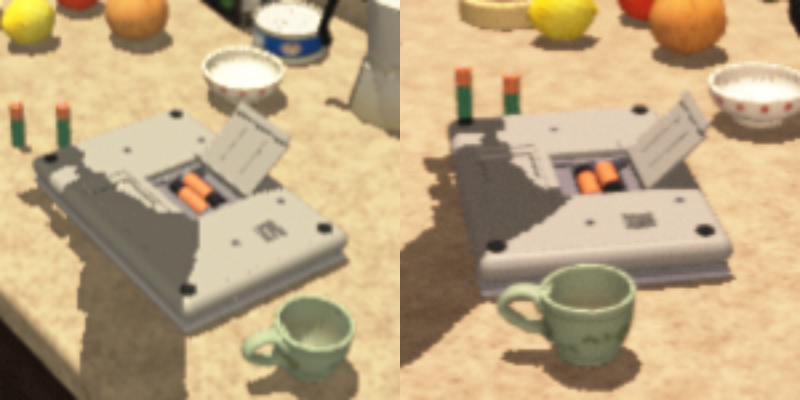

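The door's edge shows at (288,142) and (240,103) on the left, and at (708,130) and (685,93) on the right. Both match the 2.4 rad prediction, and the scale, cells and cup are where they were.

```bash
python3 -c "
from plant import job; print(job.finish_job())"
```

```text
the job is handed in; nothing more can be done
None
```

The battery door is open and lying right back. I handed the job in at about 8 s on the robot's clock, well under the 58 s limit.

- **Release pad:** it was at about y = +24 mm in the scale's frame. I pressed it about 4.5 mm with the shut fingertips, at no more than 5.4 N, and the door sprang ajar.
- **Door:** I lifted clear, pushed it past upright from the bay side, and then backed off.
- **Last checks:** in both the scene and side pictures the door's edge fits the prediction for 2.4 rad to within about 2 picture pixels. By eye, the scale, both cells and the cup had not moved. The gripper is clear, at z = 0.26 m, and no contact force showed beyond sensor noise.
- **Check that failed:** the network did not find the door in the scene view while it was ajar. I confirmed that step by eye in both pictures instead.

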